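# Find the tailwheel with the worn bearing and flag it

## Robot

A 6-joint arm with a two-finger parallel gripper is mounted at the origin on the work surface. World frame = base frame: x ahead of the robot, y to its left, z up, the work surface at z = 0. Lengths are in mm, angles in rad, forces in N, time in s.
With the tool pointing down it reaches from about 350 to 875 mm from the base axis. Payload 4.2 kg.
Tool frame: the origin (TCP) lies midway between the tips of the shut fingers; the grasp point (between the pads) lies 19 mm behind it (arm.grip_depth is the distance from the TCP to the grasp point, in mm); z points along the fingers, x is the direction in which the jaws open and shut, and the axes are right-handed (so a half turn about z gives the same grasp; the last joint's range is limited). The gripper opens to 85 mm and grips with 20 to 120 N. Pads are 22 mm wide; open, the fingers measure 114 mm over their backs; the gripper's body (76 mm by 85 mm) begins 54 mm behind the grasp point. The pads swing forward as they close: fully open they stand 13 mm farther back than shut.
Start: joints at [-0.889, 0.385, 0.008, 0, -1.194, -0.259], TCP at [256.46, -569.937, 231.312] pointing down, gripper open.
Joint ranges: [-3.14, 3.14], [-1.21, 2.06], [-1.07, 1.41], [-3.16, 2.05], [-2.99, -0.16], [-3.1, 3.1]. Speed limits (rad/s): [2.79, 2.79, 3.14, 3.14, 3.14, 3.14].

## Interface

Orientations are given as a unit quaternion [x, y, z, w].
In Python, from bench import arm, eyes, find_in, silhouettes gives the robot as it stands. The module is installed in compiled form; this text tells all that it offers.
- The arm moves only by the tool play_rows, never from a script. Its arguments are lists of equal length, an entry for each row: "offset": the shift along the world's x, y, z in mm, a list of three; "turn": the turn about the world's z in rad. In form: {"offset": [[x, y, z], ...], "turn": [turn, ...]}. A call has 1 to 12 rows; each row shifts and turns the pose as measured when the row begins; what a row does not reach is not made up. A row lasts 1/10 s, in which the tool goes at most 50 mm and 8.59 degrees, less where a joint would pass 70% of its speed; a pose out of reach is approached as far as the arm can. A call is refused whole if a number of a shift passes 50 or a number of a turn 0.15, either way. A call with a gripper value outside its range is refused whole. "grip" is the gripper's target within -1 to 1 (fully open at 1, half-way at 0, shut at -1), set as the call begins (left out, the last holds). The fingers move at their own pace and stop on an object; the grip force is fixed at half the most. Time passes only in rows, so rows that do not move let the fingers close. It gives the time, the measured TCP pose, the force and the opening at its end, in the units of the state.
- arm.read_state(): the state, without advancing time (a new reading comes with each control period).
- eyes.get_image(name): name is "side" or "top"; returns (picture, depth): 480x640x3 uint8, red, green, blue; 480x640 float32, mm along the optical axis (not along the pixel's ray), 0 where there is no reading.
- eyes.camera_params(name): a dict with "camera_matrix" (3x3 intrinsics, pixels), "dist" ([k1, k2, p1, p2, k3] as OpenCV has them; the pictures are not rectified), "camera_from_world" (4x4, takes a point from world to camera coordinates). Camera axes: x right, y down, z forward; pixel columns grow to the right and rows downward; lengths in mm; the calibration is good to about 2 mm. A picture is of the moment at which its call begins. camera_params takes no time and is no camera call.
- arm.job_done(): hands the job in, once; it reports no verdict.
Trained networks look in the newest picture that a camera, given by its name, has taken for a name from the list of things; names that differ only in an ending like _2 or _b are one class to them, and where a whole thing is asked for, a point or a joint stands for the part that bears it (a point fixed in the world has none). Each returns a list of dicts, best first, with "score" (0 to 1); they miss things now and then, are a little off and sometimes report something else, mostly with a low value. They report only what shows in the picture. A call takes as long as a camera call.
- find_in(camera, query): "bbox" ([centre column, centre row, width, height] in pixels, round what is visible of it).
- silhouettes(camera, query): "mask" (480x640 bool, what is visible of it) and "bbox" ([centre column, centre row, width, height] in pixels, round what is visible of it).
The state is a dict: "clock": time; "joints": joint angles; "joint_vel": joint speeds; "joint_efforts": joint torques, N m; "position": TCP position; "ee_rot": TCP orientation; "contact_force": force on the tool from outside, world axes, zero at the start; "wrist_torque": the same for the moment, N m; "gripper_width": finger opening in mm.
Only numpy, scipy, OpenCV 4.12 (cv2) and the standard library are available. Lean on these libraries where they do the work, as an engineer would, in place of code of your own. Each camera call takes 0.05 s, during which the arm holds its last target. There are 200 camera calls.

## Task

One of the three tailwheels on the bench has a worn bearing. Hold the wheels loosely between the fingers at the top of the tyre and rock them on the axle, firmly but gently against their stop to the left and then to the right as seen from the robot, until you have felt which one has play; never force a fork. Leave the worn wheel leaning to the right in its play, stand the red marker upright, wholly on the yellow pad of its stand, let go, and leave the other things on the bench where they are.

Things in the scene. Friction and masses are not known exactly. Their poses are not given: they have to be found in the camera images.
- stand_1: Wheel stand 1 of three alike in looks (numbers do not tell which place each stands in; feel tells which wheel is worn): blue plate 255 x 120 x 20 mm fixed on the bench, grey block, upright fork with an aircraft tailwheel. Origin on the bench under the wheel centre, z up, y along the axle (to the robot's left). The plate reaches 195 mm to -x (robot side, yellow pad) and 60 mm to +x.
- tyre_1 (a point): Top of the tyre on stand 1, mid-width, 225 mm up; y along the axle. Black tyre 150 mm diameter, 40 mm wide, flat sides, rounded edges; the wheel spins, this point does not. Pushed sideways here a sound wheel only springs, 0.22 mm per N; a worn one first swings freely (under 2.5 N) 5.5 mm either side of upright to a stop, then springs likewise; let go, it stays in its play where left.
- axle_1 (a point): Centre of the axle in the fork of stand 1, 150 mm up. Fork arms: nuts 98 mm apart over all, tops 165 mm above the bench. The fork springs sideways: this point moves 0.13 mm along y per N pushed at the tyre top. 5 to 10 N there is a proper feel; over 22 N overstrains the fork. Fingers clamped on the tyre hold it upright and hide its play: leave them 5 to 10 mm wider than it.
- stand_2: Wheel stand 2 of three alike in looks (numbers do not tell which place each stands in; feel tells which wheel is worn): blue plate 255 x 120 x 20 mm fixed on the bench, grey block, upright fork with an aircraft tailwheel. Origin on the bench under the wheel centre, z up, y along the axle (to the robot's left). The plate reaches 195 mm to -x (robot side, yellow pad) and 60 mm to +x.
- tyre_2 (a point): Top of the tyre on stand 2, mid-width, 225 mm up; y along the axle. Black tyre 150 mm diameter, 40 mm wide, flat sides, rounded edges; the wheel spins, this point does not. Pushed sideways here a sound wheel only springs, 0.22 mm per N; a worn one first swings freely (under 2.5 N) 5.5 mm either side of upright to a stop, then springs likewise; let go, it stays in its play where left.
- axle_2 (a point): Centre of the axle in the fork of stand 2, 150 mm up. Fork arms: nuts 98 mm apart over all, tops 165 mm above the bench. The fork springs sideways: this point moves 0.13 mm along y per N pushed at the tyre top. 5 to 10 N there is a proper feel; over 22 N overstrains the fork. Fingers clamped on the tyre hold it upright and hide its play: leave them 5 to 10 mm wider than it.
- stand_3: Wheel stand 3 of three alike in looks (numbers do not tell which place each stands in; feel tells which wheel is worn): blue plate 255 x 120 x 20 mm fixed on the bench, grey block, upright fork with an aircraft tailwheel. Origin on the bench under the wheel centre, z up, y along the axle (to the robot's left). The plate reaches 195 mm to -x (robot side, yellow pad) and 60 mm to +x.
- tyre_3 (a point): Top of the tyre on stand 3, mid-width, 225 mm up; y along the axle. Black tyre 150 mm diameter, 40 mm wide, flat sides, rounded edges; the wheel spins, this point does not. Pushed sideways here a sound wheel only springs, 0.22 mm per N; a worn one first swings freely (under 2.5 N) 5.5 mm either side of upright to a stop, then springs likewise; let go, it stays in its play where left.
- axle_3 (a point): Centre of the axle in the fork of stand 3, 150 mm up. Fork arms: nuts 98 mm apart over all, tops 165 mm above the bench. The fork springs sideways: this point moves 0.13 mm along y per N pushed at the tyre top. 5 to 10 N there is a proper feel; over 22 N overstrains the fork. Fingers clamped on the tyre hold it upright and hide its play: leave them 5 to 10 mm wider than it.
- pad_1 (a point): Centre of the top face of the yellow round pad of stand 1, 84 mm diameter, 22 mm above the bench, 150 mm from the wheel centre on the stand's -x side.
- pad_2 (a point): Centre of the top face of the yellow round pad of stand 2, 84 mm diameter, 22 mm above the bench, 150 mm from the wheel centre on the stand's -x side.
- pad_3 (a point): Centre of the top face of the yellow round pad of stand 3, 84 mm diameter, 22 mm above the bench, 150 mm from the wheel centre on the stand's -x side.
- marker_mid (a point): The red plastic marker, loose, standing upright on the bench: half-way up its height, on its axis, 50 mm above its underside. Foot disc 40 mm diameter, 14 mm high; stem 20 mm diameter from there to the top, 100 mm up. 120 g. z is its axis.
- marker: The same red marker; origin at the centre of its underside.
- tin: Bystander: round tin with a green band, 52 mm diameter, 100 mm tall, 300 g; origin at the centre of its underside.
- block: Bystander: cork sanding block 120 x 60 x 35 mm; origin at the centre of its underside.
- wrench: Bystander: steel spanner lying flat behind the stands; origin at its underside.

How it is judged (in metres and radians):
On the way, in this order (a step that is already met when the one before it is completed fails the run):
1. the wheel with play is pressed by the fingers against its stop to the left (tyre top over 6 mm left of upright) (((y of tyre_1 in the frame of stand_1 above 0.006 m and contact force between the fingers and stand_1 above 0.5 N) or (y of tyre_2 in the frame of stand_2 above 0.006 m and contact force between the fingers and stand_2 above 0.5 N) or (y of tyre_3 in the frame of stand_3 above 0.006 m and contact force between the fingers and stand_3 above 0.5 N))), for 0.1 s.
2. then against its stop to the right (over 6 mm to the right) (((y of tyre_1 in the frame of stand_1 below -0.006 m and contact force between the fingers and stand_1 above 0.5 N) or (y of tyre_2 in the frame of stand_2 below -0.006 m and contact force between the fingers and stand_2 above 0.5 N) or (y of tyre_3 in the frame of stand_3 below -0.006 m and contact force between the fingers and stand_3 above 0.5 N))), for 0.1 s.
3. then the marker stands on the pad of that wheel's stand, the wheel left leaning to the right (tyre top over 1.5 mm right of upright) (((horizontal distance between marker and pad_1 below 0.022 m and y of tyre_1 in the frame of stand_1 below -0.0015 m) or (horizontal distance between marker and pad_2 below 0.022 m and y of tyre_2 in the frame of stand_2 below -0.0015 m) or (horizontal distance between marker and pad_3 below 0.022 m and y of tyre_3 in the frame of stand_3 below -0.0015 m)) and height (world z) of marker between 0.018 and 0.026 m and angle between marker's own z axis and vertical below 0.1 rad and linear speed of marker below 0.02 m/s), for 0.2 s.
At the end, for the whole second after the job is handed in: The red marker stands upright (within 0.1 rad), at rest and let go, wholly on the yellow pad of the stand whose wheel has play (marker axis within 22 mm of the pad's centre, foot on the pad within 4 mm); that wheel is left leaning to the right by over 1.5 mm at the tyre top; no stand is touched (all of step 3 and contact force between the fingers and stand_1 below 0.2 N and contact force between the fingers and stand_2 below 0.2 N and contact force between the fingers and stand_3 below 0.2 N and contact force between the fingers and marker below 0.2 N).
It fails at once if a fork is overstrained: over 22 N sideways at the tyre top (axle over 2.8 mm aside) (y of axle_1 in the frame of stand_1 above 0.0028 m or y of axle_1 in the frame of stand_1 below -0.0028 m or y of axle_2 in the frame of stand_2 above 0.0028 m or y of axle_2 in the frame of stand_2 below -0.0028 m or y of axle_3 in the frame of stand_3 above 0.0028 m or y of axle_3 in the frame of stand_3 below -0.0028 m).
It fails at once if the tin, sanding block or spanner is moved by more than 20 mm (distance of any of tin, block, wrench from where it was at the start of the episode above 0.02 m).
It also fails if it takes over 72 s, if anything falls off the work surface, if the arm or the gripper's body presses on something with over 40 N, if the wrist force passes 120 N, or if a joint passes its speed limit or range.

## Working session

There is one attempt and no reset: what is moved stays moved. The work goes in short steps, Python scripts to look and compute and a tool call to move; the robot and the scene stay as the last step left them, time stands still between calls to the robot, and variables do not carry over. Pictures are saved under pics/ and viewed, on a budget of 10 in all, crops included, one or two more only if the job needs it, and the job is handed in when it is done.

Besides the shell and the picture viewer there is one more tool, called after "Call:" as name(argument=value, ...) on one line, values as JSON. play_rows: Moves the arm, as the interface text tells. Its arguments: {"type":"object","properties":{"offset":{"type":"array","items":{"type":"array","items":{"type":"number"}}},"turn":{"type":"array","items":{"type":"number"}},"grip":{"type":"number"}},"required":["offset","turn"]}

```bash
mkdir -p pics; cat > h.py <<'E'
import numpy as np,cv2
from bench import arm,eyes,find_in,silhouettes
def world(cam,px,depth):
    p=eyes.camera_params(cam);K=np.array(p["camera_matrix"]);T=np.linalg.inv(np.array(p["camera_from_world"]))
    px=np.asarray(px,float).reshape(-1,1,2)
    n=cv2.undistortPoints(px,K,np.array(p["dist"])).reshape(-1,2)
    d=np.asarray(depth,float).reshape(-1,1)
    c=np.hstack([n*d,d]);return c@T[:3,:3].T+T[:3,3]
def cloud(cam,mask,dep):
    v,u=np.nonzero(mask&(dep>0));return world(cam,np.c_[u,v],dep[v,u])
E
python3 - <<'E'
from h import *
for c in("top","side"):
    im,d=eyes.get_image(c);cv2.imwrite(f"pics/{c}0.png",im[:,:,::-1]);np.save(c+"d.npy",d)
    T=np.linalg.inv(np.array(eyes.camera_params(c)["camera_from_world"]));print(c,T[:3,3].round(),T[:3,2].round(2))
    for q in("stand_1","tyre_1","pad_1","marker","tin","block","wrench"):
        for r in silhouettes(c,q)[:4]:
            P=cloud(c,r["mask"],d)
            print(q,round(r["score"],2),np.round(r["bbox"]),len(P),*[np.percentile(P,k,axis=0).round() for k in(2,50,98)] if len(P) else '')
s=arm.read_state();print(s)
E
```

```text
top [3.920e+02 1.000e+00 1.226e+03] [ 0.2   0.   -0.98]
stand_1 0.88 [248. 261.  57. 120.] 4870 [431. 121.  15.] [555. 177.  22.] [674. 240. 224.]
stand_1 0.73 [319. 256.  62. 118.] 4826 [448. -62.   0.] [572.  -3.  22.] [696.  61. 224.]
stand_1 0.57 [394. 275.  66. 120.] 5108 [ 404. -248.    2.] [ 528. -181.   22.] [ 650. -123.  223.]
tyre_1 0.71 [406. 249.  28.  64.] 1455 [ 521. -221.   30.] [ 582. -190.  205.] [ 657. -171.  225.]
tyre_1 0.6 [324. 228.  28.  58.] 1244 [565. -34.  18.] [626.  -8. 210.] [704.  18. 226.]
pad_1 0.89 [245. 259.  63. 120.] 4807 [431. 122.  15.] [555. 177.  22.] [673. 239. 224.]
pad_1 0.73 [395. 274.  64. 113.] 4869 [ 405. -242.   16.] [ 527. -181.   22.] [ 648. -125.  224.]
pad_1 0.62 [319. 256.  55. 116.] 4731 [448. -61.  15.] [571.  -4.  22.] [692.  58. 224.]
marker 0.69 [460. 317.  18.  15.] 229 [ 427. -368.    9.] [ 442. -351.   28.] [ 459. -340.  103.]
tin 0.72 [167. 309.  36.  19.] 573 [415. 354.   2.] [438. 367.  97.] [461. 399. 104.]
tin 0.64 [394. 276.  60. 119.] 4924 [ 405. -244.   15.] [ 528. -181.   22.] [ 649. -123.  223.]
block 0.65 [269. 1
[... 1502 characters left out ...]
]
{'clock': 0.8, 'joints': array([-8.89389003e-01,  3.84674242e-01,  7.89142968e-03, -1.49520722e-05,
       -1.19399400e+00, -2.58620642e-01]), 'joint_vel': array([ 0.00095801,  0.00089186,  0.00072527, -0.00219469, -0.00013609,
        0.00095873]), 'joint_efforts': array([ 1.05300626e-04, -3.92027128e+01,  1.88604748e+01,  4.19035569e+00,
       -2.57119982e-04, -1.15618423e-05]), 'position': array([ 256.46603327, -569.92742484,  231.32205616]), 'ee_rot': array([5.43001686e-01, 8.39731605e-01, 3.58205950e-06, 1.14326731e-05]), 'contact_force': array([ 0.08998665,  0.24160972, -0.23582518]), 'wrist_torque': array([ 0.02060762,  0.02180153, -0.01357616]), 'gripper_width': 85.54392425732888}
```

```bash
python3 - <<'E'
from h import *
d=np.load("topd.npy")
P=cloud("top",np.ones((480,640),bool),d)
im=cv2.imread("pics/top0.png");v,u=np.nonzero(d>0);C=im[v,u].astype(int)
yel=(C[:,2]>140)&(C[:,1]>110)&(C[:,0]<90)&(P[:,2]<40)
blue=(C[:,0]>C[:,2]+40)&(P[:,2]<30)&(P[:,2]>10)
for y in(178,-3,-183):
    near=(abs(P[:,1]-y)<75)&(P[:,0]>380)&(P[:,0]<720)
    w=P[near&(P[:,2]>212)&(P[:,2]<230)]
    print("tyre",len(w),w.mean(0).round(1), cv2.minAreaRect(w[:,:2].astype(np.float32)))
    Y=P[near&yel];print("pad",len(Y),Y.mean(0).round(1),np.ptp(Y,axis=0).round())
    print("plate",cv2.minAreaRect(P[near&blue][:,:2].astype(np.float32)))
r=P[(C[:,2]>120)&(C[:,1]<70)&(C[:,0]<70)&(P[:,1]<-300)]
print("marker top",r[r[:,2]>90].mean(0).round(1),"all",r.mean(0).round(1),"foot",r[r[:,2]<30].mean(0).round(1))
a=cv2.imread("pics/top0.png")[150:370,120:520];b=cv2.imread("pics/side0.png")[140:440,200:470]
a=cv2.resize(a,None,fx=2,fy=2);cv2.imwrite("pics/a.png",a);cv2.imwrite("pics/b.png",cv2.resize(b,None,fx=2,fy=2))
E
```

```text
tyre 573 [617.5 192.5 219.6] ((619.1796875, 193.6842041015625), (88.42259216308594, 39.243953704833984), 7.0019330978393555)
pad 777 [470.5 173.2  21.6] [80. 79. 16.]
plate ((552.1528930664062, 184.7354278564453), (254.7647705078125, 119.69159698486328), 7.544045448303223)
tyre 562 [635.3  -8.3 219.7] ((637.1303100585938, -8.346927642822266), (39.18282699584961, 86.8083724975586), 86.16525268554688)
pad 745 [488.6   4.4  21.7] [80. 78. 14.]
plate ((570.4902954101562, -2.682464599609375), (118.9488296508789, 254.929443359375), 84.72029876708984)
tyre 577 [ 589.8 -197.   219.6] ((590.1885986328125, -198.31446838378906), (39.87138366699219, 87.74039459228516), 79.79915618896484)
pad 768 [ 444.2 -178.1   21.5] [79. 80. 15.]
plate ((525.183349609375, -189.4171600341797), (119.4190902709961, 253.73214721679688), 81.69251251220703)
marker top [ 441.8 -355.7   99.8] all [ 441.5 -352.4   40. ] foot [ 441.3 -350.9   13.3]
```

View pics/a.png

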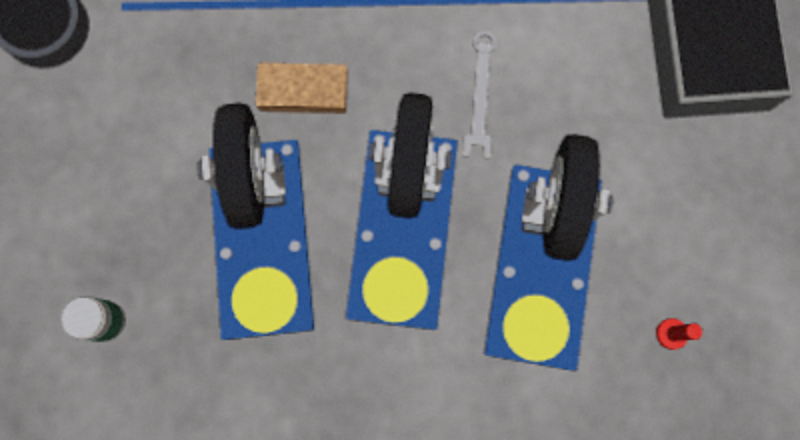

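Call:
play_rows(offset=[[30, 33, 7], [30, 33, 7], [30, 33, 7], [30, 33, 7], [30, 33, 7], [30, 33, 7], [30, 33, 7], [30, 33, 7], [30, 33, 7], [30, 33, 7], [30, 33, 7], [0, 0, 0]], turn=[-0.051, -0.051, -0.051, -0.051, -0.051, -0.051, -0.051, -0.051, -0.051, -0.051, -0.051, 0], grip=0.4)

```text
clock: 2.0
position: [595.5, -191.3, 311.3]
ee_rot: [0.764, 0.646, 0.002, 0.001]
contact_force: [-0.7, -0.4, -1.0]
gripper_width: 60.0
```

Call:
play_rows(offset=[[-3, -7, -20], [0, 0, -35], [0, 0, -30], [0, 0, -18], [0, 0, -6], [0, 0, 0]], turn=[0.03, 0, 0, 0, 0, 0])

```text
clock: 2.6
position: [592.5, -198.0, 200.2]
ee_rot: [0.752, 0.659, 0.003, 0.002]
contact_force: [0.6, -0.8, 0.0]
gripper_width: 59.9
```

Call:
play_rows(offset=[[0, 0, 0], [0, 0, 0]], turn=[0, 0], grip=0.17)

```text
clock: 2.8
position: [593.3, -198.7, 202.2]
ee_rot: [0.752, 0.659, 0.003, 0.004]
contact_force: [0.3, 0.3, 0.4]
gripper_width: 49.7
```

Call:
play_rows(offset=[[0, 2, -2], [0, 2, 0], [0, 0, 0]], turn=[0, 0, 0])

```text
clock: 3.1
position: [594.2, -194.9, 202.7]
ee_rot: [0.752, 0.659, 0.005, 0.005]
contact_force: [-0.4, -1.2, -0.0]
gripper_width: 50.2
```

Call:
play_rows(offset=[[0, 1.5, 0], [0, 0, 0]], turn=[0, 0])

```text
clock: 3.3
position: [594.0, -194.2, 202.9]
ee_rot: [0.752, 0.659, 0.004, 0.006]
contact_force: [-0.4, -2.1, -1.5]
gripper_width: 49.6
```

Call:
play_rows(offset=[[0, 2, -2], [0, 0, -1]], turn=[0, 0])

```text
clock: 3.5
position: [594.6, -194.2, 201.9]
ee_rot: [0.752, 0.659, 0.004, 0.008]
contact_force: [-1.5, -3.8, 2.2]
gripper_width: 49.7
```

Call:
play_rows(offset=[[0, 2, -1], [0, 0, -1]], turn=[0, 0])

```text
clock: 3.7
position: [594.9, -193.9, 201.7]
ee_rot: [0.752, 0.659, 0.003, 0.01]
contact_force: [-0.9, -3.7, 2.1]
gripper_width: 50.0
```

Call:
play_rows(offset=[[0, 2, -1], [0, 2, -1], [0, 2, -1]], turn=[0, 0, 0])

```text
clock: 4.0
position: [595.2, -192.3, 201.8]
ee_rot: [0.753, 0.658, 0.002, 0.014]
contact_force: [-1.6, -10.0, 2.6]
gripper_width: 49.9
```

Call:
play_rows(offset=[[0, -4, -1], [0, -4, -1], [0, -2, -1], [0, -1, -1]], turn=[0, 0, 0, 0])

```text
clock: 4.4
position: [595.2, -201.6, 196.3]
ee_rot: [0.753, 0.658, 0.003, 0.012]
contact_force: [0.6, 0.3, -0.9]
gripper_width: 50.0
```

Call:
play_rows(offset=[[0, -2, -1], [0, -2, -1]], turn=[0, 0])

```text
clock: 4.6
position: [595.3, -204.9, 193.6]
ee_rot: [0.752, 0.658, 0.003, 0.012]
contact_force: [1.2, -1.1, -0.8]
gripper_width: 49.8
```

Call:
play_rows(offset=[[0, -2, 1], [0, -2, 0]], turn=[0, 0])

```text
clock: 4.8
position: [595.3, -207.4, 193.8]
ee_rot: [0.752, 0.659, 0.004, 0.01]
contact_force: [0.1, 7.1, 3.0]
gripper_width: 50.0
```

Call:
play_rows(offset=[[0, -2, 0], [0, -2, 0]], turn=[0, 0])

```text
clock: 5.0
position: [595.8, -207.8, 193.7]
ee_rot: [0.752, 0.659, 0.006, 0.008]
contact_force: [-0.5, 7.8, 1.1]
gripper_width: 50.0
```

Call:
play_rows(offset=[[0, 6, 0], [0, 2, 30], [0, 0, 40], [10, 40, 5], [11, 48, 0], [11, 48, 0], [11, 45, 0], [0, 0, 0]], turn=[0, 0, 0, 0.01, 0.01, 0.01, 0.01, 0], grip=0.4)

```text
clock: 5.8
position: [639.7, -14.5, 274.1]
ee_rot: [0.74, 0.672, 0.007, 0.011]
contact_force: [0.3, -0.5, 0.3]
gripper_width: 59.9
```

Call:
play_rows(offset=[[-2, 6, 0], [0, 0, -25], [0, 0, -30], [0, 0, -18], [0, 0, -4], [0, 0, 0]], turn=[0, 0, 0, 0, 0, 0])

```text
clock: 6.4
position: [637.3, -9.6, 197.6]
ee_rot: [0.74, 0.672, 0.008, 0.014]
contact_force: [-0.2, -0.2, 0.7]
gripper_width: 59.9
```

Call:
play_rows(offset=[[0, 0, -1], [0, 0, -1]], turn=[0, 0], grip=0.17)

```text
clock: 6.6
position: [638.2, -10.4, 197.8]
ee_rot: [0.741, 0.672, 0.009, 0.015]
contact_force: [0.8, 0.7, -1.0]
gripper_width: 49.9
```

Call:
play_rows(offset=[[0, 2, 0], [0, 2, 0], [0, 1, 0]], turn=[0, 0, 0])

```text
clock: 6.9
position: [639.3, -5.3, 200.1]
ee_rot: [0.741, 0.671, 0.011, 0.016]
contact_force: [-0.4, -0.9, -0.5]
gripper_width: 50.2
```

Call:
play_rows(offset=[[0, 2, -1], [0, 2, -1]], turn=[0, 0])

```text
clock: 7.1
position: [639.7, -1.7, 199.4]
ee_rot: [0.741, 0.672, 0.011, 0.017]
contact_force: [-0.6, -1.4, 1.7]
gripper_width: 49.8
```

Call:
play_rows(offset=[[0, 2, -1], [0, 2, -1]], turn=[0, 0])

```text
clock: 7.3
position: [640.0, 0.9, 198.9]
ee_rot: [0.74, 0.672, 0.01, 0.019]
contact_force: [-1.5, -6.5, 5.4]
gripper_width: 49.9
```

Call:
play_rows(offset=[[0, 2, -1], [0, 2, -1]], turn=[0, 0])

```text
clock: 7.5
position: [639.9, 1.4, 198.9]
ee_rot: [0.74, 0.672, 0.008, 0.021]
contact_force: [-0.0, -7.5, 4.7]
gripper_width: 49.8
```

Call:
play_rows(offset=[[0, -4, -1], [0, -4, -1], [0, -2, -1], [0, -1, 0]], turn=[0, 0, 0, 0])

```text
clock: 7.9
position: [639.4, -8.9, 193.9]
ee_rot: [0.741, 0.672, 0.009, 0.02]
contact_force: [-0.3, -0.2, -0.6]
gripper_width: 50.0
```

Call:
play_rows(offset=[[0, -2, 0], [0, -2, 0]], turn=[0, 0])

```text
clock: 8.1
position: [639.6, -12.0, 193.5]
ee_rot: [0.74, 0.672, 0.009, 0.019]
contact_force: [0.2, 1.3, 0.9]
gripper_width: 50.5
```

Call:
play_rows(offset=[[0, -2, 0], [0, -2, 0]], turn=[0, 0])

```text
clock: 8.3
position: [640.0, -15.4, 193.8]
ee_rot: [0.74, 0.672, 0.01, 0.019]
contact_force: [0.3, 2.8, 2.0]
gripper_width: 49.9
```

Call:
play_rows(offset=[[0, -2, 0], [0, -2, 0]], turn=[0, 0])

```text
clock: 8.5
position: [640.6, -19.0, 194.6]
ee_rot: [0.74, 0.672, 0.011, 0.02]
contact_force: [-0.4, 2.9, 1.1]
gripper_width: 50.0
```

Call:
play_rows(offset=[[0, -2, 0], [0, -2, 0]], turn=[0, 0])

```text
clock: 8.7
position: [641.2, -20.8, 194.8]
ee_rot: [0.74, 0.672, 0.013, 0.019]
contact_force: [-1.4, 8.7, 2.4]
gripper_width: 49.8
```

Call:
play_rows(offset=[[0, 4, 1], [0, 4, 1], [0, 4, 1], [0, 3, 0], [0, 2, 0], [0, 2, 0], [0, 2, -1], [0, 2, -1], [0, 2, -1], [0, 2, -1]], turn=[0, 0, 0, 0, 0, 0, 0, 0, 0, 0])

```text
clock: 9.7
position: [640.7, 0.9, 196.3]
ee_rot: [0.74, 0.672, 0.009, 0.023]
contact_force: [-0.6, -8.9, 4.5]
gripper_width: 50.0
```

Call:
play_rows(offset=[[0, 2, -1], [0, 2, -1]], turn=[0, 0])

```text
clock: 9.9
position: [640.6, 0.9, 196.1]
ee_rot: [0.74, 0.672, 0.006, 0.025]
contact_force: [0.2, -7.8, 4.5]
gripper_width: 50.3
```

Call:
play_rows(offset=[[0, 2.5, -1], [0, 2.5, -1]], turn=[0, 0])

```text
clock: 10.1
position: [640.4, 1.3, 196.0]
ee_rot: [0.74, 0.672, 0.003, 0.028]
contact_force: [-0.1, -9.4, 4.2]
gripper_width: 50.0
```

Call:
play_rows(offset=[[0, -4, 0], [0, -4, 0], [0, -4, 0], [0, -3, 0], [0, -2, 0], [0, -2, 0], [0, -2, 0], [0, -2, 0], [0, -2, 0], [0, -2, 0], [0, -2, 0]], turn=[0, 0, 0, 0, 0, 0, 0, 0, 0, 0, 0])

```text
clock: 11.2
position: [642.1, -21.0, 195.3]
ee_rot: [0.74, 0.672, 0.01, 0.025]
contact_force: [-0.3, 8.2, 1.9]
gripper_width: 50.3
```

Call:
play_rows(offset=[[0, -2.5, 0], [0, -2.5, 0]], turn=[0, 0])

```text
clock: 11.4
position: [642.9, -21.4, 195.0]
ee_rot: [0.739, 0.673, 0.014, 0.023]
contact_force: [-0.7, 10.4, 2.1]
gripper_width: 50.1
```

Call:
play_rows(offset=[[0, 4, 0], [0, 2, 10], [0, 0, 40], [0, 0, 45], [-22, -38, 0], [-22, -38, 0], [-22, -38, 0], [-22, -38, 0], [-22, -38, 0], [-22, -38, 0], [-22, -38, 0], [-22, -38, 0]], turn=[0, 0, 0, 0, 0, 0, 0, 0, 0, 0, 0, 0], grip=0.4)

```text
clock: 12.6
position: [456.9, -332.1, 298.4]
ee_rot: [0.737, 0.675, 0.007, 0.027]
contact_force: [0.9, -0.3, 0.2]
gripper_width: 59.7
```

```bash
python3 - <<'E'
from h import *
im,d=eyes.get_image("top");P=cloud("top",np.ones((480,640),bool),d);cv2.imwrite("pics/top1.png",im[:,:,::-1])
w=P[(abs(P[:,1]+5)<60)&(P[:,0]>560)&(P[:,0]<700)&(P[:,2]>212)&(P[:,2]<232)];print(len(w),w.mean(0),cv2.minAreaRect(w[:,:2].astype(np.float32)))
s=arm.read_state();print(s["position"],s["ee_rot"],s["joints"].round(2))
im,d=eyes.get_image("side");cv2.imwrite("pics/s1.png",cv2.resize(im[140:440,200:470,::-1],None,fx=2,fy=2))
for r in silhouettes("side","marker")[:1]:
    P=cloud("side",r["mask"],d);P=P[P[:,2]>95];print(r["score"],P.mean(0),len(P))
E
```

```text
556 [634.83286379 -11.91457595 219.70023798] ((635.5140991210938, -12.270341873168945), (39.31914520263672, 89.48949432373047), 85.43914794921875)
[ 453.80551962 -336.27537972  298.67002   ] [0.73905902 0.67309237 0.00537569 0.02663699] [-0.34  0.21 -0.07  0.02 -1.23 -1.33]
0.8 [ 440.68891324 -361.60947163   99.33933586] 58
```

Call:
play_rows(offset=[[-11, -21, 0], [0, 0, -45], [0, 0, -45], [0, 0, -40], [0, 0, -20], [0, 0, 0]], turn=[0, 0, 0, 0, 0, 0])

```text
clock: 13.35
position: [446.5, -353.5, 148.3]
ee_rot: [0.738, 0.674, 0.006, 0.03]
contact_force: [-1.2, 0.3, -0.0]
gripper_width: 60.0
```

Call:
play_rows(offset=[[-4, -4, 0], [0, 0, -25], [0, 0, -35], [0, 0, -25], [0, 0, -10], [0, 0, 0]], turn=[0, 0, 0, 0, 0, 0])

```text
clock: 13.95
position: [450.4, -360.9, 62.2]
ee_rot: [0.735, 0.677, 0.009, 0.04]
contact_force: [-0.4, 0.0, 0.0]
gripper_width: 59.8
```

Call:
play_rows(offset=[[-8, 3, -6], [-1, 0, -4], [0, 0, 0]], turn=[0, 0, 0])

```text
clock: 14.25
position: [443.4, -358.9, 56.0]
ee_rot: [0.735, 0.677, 0.01, 0.044]
contact_force: [0.1, 0.7, -0.1]
gripper_width: 59.6
```

```bash
python3 - <<'E'
from h import *
im,d=eyes.get_image("side");cv2.imwrite("pics/s2.png",cv2.resize(im[330:450,230:410,::-1],None,fx=4,fy=4,interpolation=cv2.INTER_CUBIC))
s=arm.read_state();print(s["position"],s["ee_rot"],s["contact_force"])
E
```

```text
[ 443.4856142  -358.98098342   56.24700097] [0.73468874 0.6768784  0.01005686 0.04435036] [0.01125513 0.28869699 0.04872587]
```

View pics/s2.png

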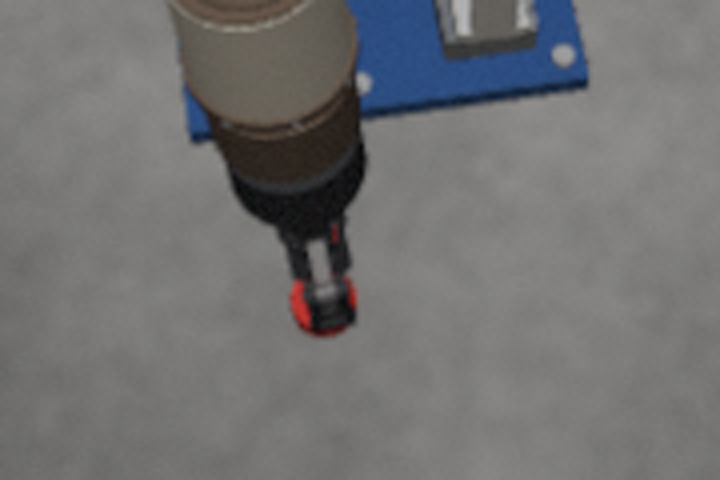

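Call:
play_rows(offset=[[-4, 0, -3], [0, 0, 0]], turn=[0, 0])

```text
clock: 14.5
position: [439.8, -359.2, 54.1]
ee_rot: [0.735, 0.677, 0.01, 0.045]
contact_force: [-0.2, 0.6, -0.0]
gripper_width: 60.1
```

Call:
play_rows(offset=[[0, 0, 0], [0, 0, 0], [0, 0, 0], [0, 0, 0], [0, 0, 0], [0, 0, 0]], turn=[0, 0, 0, 0, 0, 0], grip=-1)

```text
clock: 15.1
position: [440.0, -359.5, 54.6]
ee_rot: [0.735, 0.677, 0.01, 0.046]
contact_force: [-0.6, 0.1, 0.4]
gripper_width: 18.2
```

Call:
play_rows(offset=[[0, 0, 10], [0, 0, 20], [0, 0, 20], [0, 0, 0]], turn=[0, 0, 0, 0])

```text
clock: 15.5
position: [439.1, -359.0, 106.2]
ee_rot: [0.735, 0.677, 0.01, 0.044]
contact_force: [0.4, -0.9, -2.0]
gripper_width: 18.6
```

```bash
python3 - <<'E'
from h import *
im,d=eyes.get_image("side");cv2.imwrite("pics/s3.png",cv2.resize(im[310:430,230:410,::-1],None,fx=4,fy=4,interpolation=cv2.INTER_CUBIC))
s=arm.read_state();print(s["position"],s["ee_rot"],s["contact_force"],s["gripper_width"])
E
```

```text
[ 438.11819151 -358.3764553   104.61375164] [0.73488412 0.6767741  0.00961058 0.042776  ] [-0.73412499  0.77122841 -1.89032428] 18.70679203739463
```

View pics/s3.png

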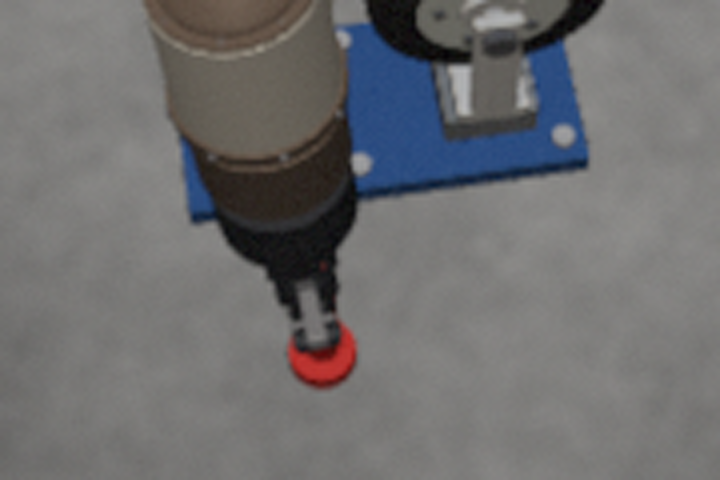

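Call:
play_rows(offset=[[0, 0, 35], [0, 20, 25], [0, 40, 0], [0, 42, 0], [0, 42, 0], [0, 42, 0], [0, 42, 0], [0, 42, 0], [8, 40, 0], [15, 30, 0], [12, 10, 0], [0, 0, 0]], turn=[0, 0, 0, 0, 0, 0, 0, 0, 0, 0, 0, 0])

```text
clock: 16.75
position: [464.9, 4.8, 154.9]
ee_rot: [0.737, 0.675, 0.005, 0.035]
contact_force: [0.4, -0.3, -1.4]
gripper_width: 18.2
```

Call:
play_rows(offset=[[12, 0, -10], [8, 0, -30], [0, 0, -10], [0, 0, 0]], turn=[0, 0, 0, 0])

```text
clock: 17.15
position: [483.1, 1.1, 101.1]
ee_rot: [0.739, 0.673, 0.003, 0.034]
contact_force: [-0.2, -0.2, -0.8]
gripper_width: 18.6
```

```bash
python3 - <<'E'
from h import *
im,d=eyes.get_image("side");cv2.imwrite("pics/s4.png",cv2.resize(im[190:330,220:430,::-1],None,fx=3.5,fy=3.5,interpolation=cv2.INTER_CUBIC))
s=arm.read_state();print(s["position"],s["ee_rot"],s["gripper_width"])
v,u=np.nonzero(d>0);C=im[v,u].astype(int);P=world("side",np.c_[u,v],d[v,u])
r=P[(C[:,0]>120)&(C[:,1]<70)&(C[:,2]<70)&(abs(P[:,1])<60)]
print(len(r),np.percentile(r,[3,50,97],axis=0).round(1))
E
```

```text
[483.12796481   1.16693429 101.51297548] [0.73871466 0.67316444 0.00283968 0.03379677] 18.455086082248815
82 [[466.2 -21.6  54.6]
 [480.1 -10.4  61.4]
 [498.7   4.8  70.7]]
```

View pics/s4.png

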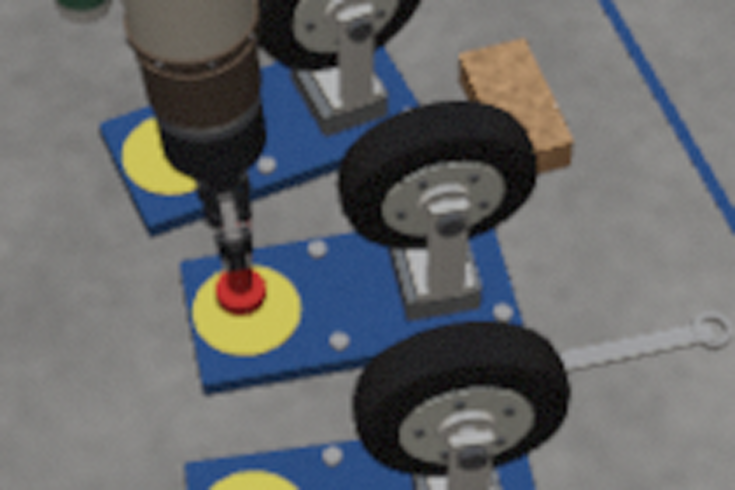

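Call:
play_rows(offset=[[5, 6, -3], [0, 0, -8], [0, 0, -5], [0, 0, 0]], turn=[0, 0, 0, 0])

```text
clock: 17.6
position: [489.0, 6.6, 85.8]
ee_rot: [0.739, 0.672, 0.004, 0.034]
contact_force: [0.7, 0.4, -1.6]
gripper_width: 18.5
```

```bash
cat > m.py <<'E'
from h import *
im,d=eyes.get_image("side")
s=arm.read_state();print(s["position"],s["ee_rot"],s["contact_force"])
v,u=np.nonzero(d>0);C=im[v,u].astype(int);P=world("side",np.c_[u,v],d[v,u])
r=P[(C[:,0]>120)&(C[:,1]<70)&(C[:,2]<70)&(abs(P[:,1])<60)]
print(len(r),np.percentile(r,[3,50,97],axis=0).round(1))
E
python3 m.py
```

```text
[489.09463566   6.59573994  86.10008264] [0.73942069 0.672351   0.00428239 0.03439244] [ 0.02714251 -0.45473379 -1.88754697]
79 [[472.  -15.4  38.2]
 [487.2  -5.3  46.7]
 [505.8   8.9  54.9]]
```

Call:
play_rows(offset=[[0, 0, -5], [0, 0, -4], [0, 0, 0]], turn=[0, 0, 0])

```text
clock: 17.95
position: [489.3, 6.8, 77.0]
ee_rot: [0.739, 0.673, 0.005, 0.035]
contact_force: [0.4, -0.8, -1.1]
gripper_width: 18.5
```

Call:
play_rows(offset=[[0, 0, -2], [0, 0, -2]], turn=[0, 0])

```text
clock: 18.15
position: [490.4, 6.7, 76.4]
ee_rot: [0.738, 0.673, 0.005, 0.036]
contact_force: [-8.7, 1.4, 20.5]
gripper_width: 18.7
```

Contact at z ≈ 76. Relax, then open.

Call:
play_rows(offset=[[0, 0, 0], [0, 0, 0]], turn=[0, 0])

```text
clock: 18.35
position: [490.9, 6.9, 77.6]
ee_rot: [0.738, 0.673, 0.006, 0.037]
contact_force: [0.2, 0.5, -1.3]
gripper_width: 18.8
```

Call:
play_rows(offset=[[0, 0, 0], [0, 0, 0], [0, 0, 0], [0, 0, 0], [0, 0, 0]], turn=[0, 0, 0, 0, 0], grip=0.4)

```text
clock: 18.85
position: [491.5, 7.0, 77.3]
ee_rot: [0.738, 0.674, 0.006, 0.037]
contact_force: [-0.1, -0.2, -0.2]
gripper_width: 59.7
```

```bash
python3 m.py
```

```text
[491.51414927   7.02912706  77.33617147] [0.73822108 0.67352971 0.00634216 0.03670343] [-0.4384688  -0.22254337 -0.59375869]
78 [[473.5 -31.9  28.5]
 [487.3  -7.7  36.3]
 [506.6   7.  100.6]]
```

Call:
play_rows(offset=[[0, 0, 15], [0, 0, 30], [0, 0, 40], [-10, 0, 40], [-45, 0, 20], [-45, 0, 10], [-30, 0, 0], [0, 0, 0], [0, 0, 0]], turn=[0, 0, 0, 0, 0, 0, 0, 0, 0])

```text
clock: 19.8
position: [356.4, 6.0, 237.2]
ee_rot: [0.739, 0.673, 0.007, 0.036]
contact_force: [-0.3, 0.1, -0.0]
gripper_width: 59.8
```

```bash
python3 - <<'E'
from h import *
for c in("top","side"):
    im,d=eyes.get_image(c)
    if c=="side": cv2.imwrite("pics/s5.png",cv2.resize(im[190:330,220:430,::-1],None,fx=3.5,fy=3.5,interpolation=cv2.INTER_CUBIC))
    v,u=np.nonzero(d>0);C=im[v,u].astype(int);P=world(c,np.c_[u,v],d[v,u])
    R=(C[:,0]>120)&(C[:,1]<80)&(C[:,2]<80)&(abs(P[:,1])<60)
    print(c,"top",P[R&(P[:,2]>92)].mean(0),R.sum(),"foot",np.percentile(P[R&(P[:,2]<45)],[3,97],axis=0).round(1))
    Y=(C[:,0]>140)&(C[:,1]>110)&(C[:,2]<90)&(P[:,2]<40)&(abs(P[:,1])<60);print("pad",np.percentile(P[Y],[1,99],axis=0).mean(0).round(1))
    w=P[(abs(P[:,1]+5)<60)&(P[:,0]>560)&(P[:,0]<700)&(P[:,2]>212)&(P[:,2]<232)];print("tyre",w.mean(0).round(1))
E
```

```text
top top [491.27006821   5.98797846 120.69244102] 148 foot [[475.2 -11.4  30.2]
 [505.9  20.6  41.1]]
pad [489.1   4.   26.6]
tyre [634.9 -12.  219.5]
side top [490.39546116   0.80076315 121.06466938] 115 foot [[473.6 -15.4  29.2]
 [507.1  13.1  41.2]]
pad [487.7   0.5  25.3]
tyre [633.5 -20.3 219.4]
```

View pics/s5.png

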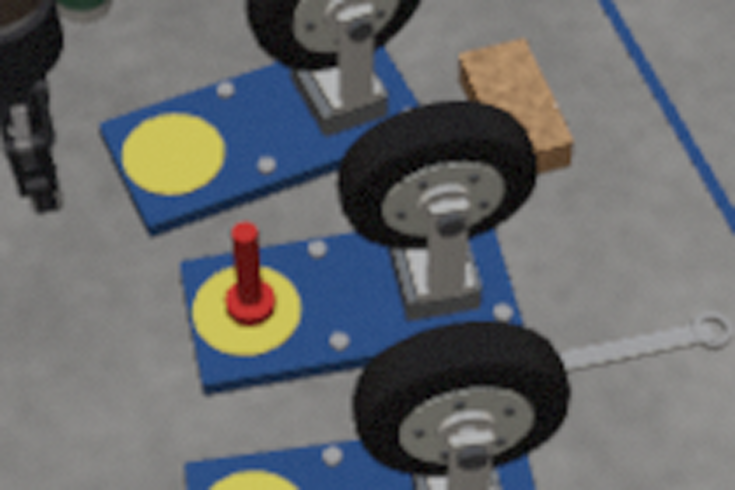

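```bash
python3 -c "
from bench import arm
print(arm.job_done())"
```

```text
the job is handed in; nothing more can be done
None
```

The worn wheel is the middle one of the three. The red marker now stands on that stand's pad, the wheel is left leaning right, and I handed the job in at about 20 s on the robot's clock. No verdict was reported.

**Feeling the wheels**
- **Right-hand wheel:** it only sprang. Pressed to about 10 N left and 8 N right, the total swing was just what springing and finger clearance explain.
- **Middle wheel:** it swung freely under 3 N for about 9 mm at finger height before meeting stops both ways. I pressed it left then right twice, to about 9–10 N, and backed off with it leaning right.
- **Left-hand wheel:** I did not feel it, as the play in the middle one was already clear.

**Last checks**
- **Marker:** upright, let go and within about 3 mm of the pad centre. The last side picture agrees.
- **Lean:** the tyre top measures about 3–4 mm right of upright from the camera. That is less than the 5.5 mm I expected; I put the difference down to measurement bias but did not confirm it. It is still above the 1.5 mm needed.
- **Contact:** the gripper is clear of everything and the wrist force reads near zero.
- **Bystanders:** the sanding block and spanner look undisturbed in the side picture; the tin was out of that picture, so I did not check it again. My paths stayed away from all three.
- **Disagreements:** the side camera puts points about 4–8 mm further right than the top camera (marker, pad and tyre). I relied on the top camera for the tyre lean. The tool also built up a tilt of about 4 degrees, and the grip on the 20 mm stem read 18.5 mm, neither of which affected the placing.

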